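Open the locked hand-towel dispenser with its pin key

ROBOT

A 6-joint arm with a two-finger parallel gripper is mounted at the origin on the work surface. World frame = base frame: x ahead of the robot, y to its left, z up, the work surface at z = 0. Lengths are in m, angles in rad, forces in N, time in s.
With the tool pointing down it reaches from about 0.35 to 0.775 m from the base axis. Payload 7.3 kg.
Tool frame: the origin (TCP) lies on the centre line of the jaws, within the pads' length; the fingertips stand ahead of it and the grasp point (between the pads) lies 11 mm behind it (robot.nose_length is the z of the fingertips in the tool frame, in m); z points along the fingers, y is the line along which they close (so a half turn about z gives the same grasp; the last joint's range is limited). The gripper opens to 92 mm and grips with 3 to 60 N. Pads are 19 mm wide; open, the fingers measure 130 mm over their backs; the gripper's body (75 mm by 190 mm) begins 47 mm behind the grasp point.
Start: joints at [1.151, 0.342, 1.524, -0, 1.275, -0.146], TCP at [0.142, 0.505, 0.235] pointing down, gripper open.
Joint ranges: [-2.53, 2.53], [-0.77, 2.02], [0.04, 2.7], [-1, 4.14], [0.28, 2.66], [-3.11, 3.11]. Speed limits (rad/s): [2.57, 2.57, 3.14, 3.14, 3.14, 3.14].

INTERFACE

Orientations are given as [roll, pitch, yaw] about the fixed x, y, z axes, in that order (R = Rz(yaw) Ry(pitch) Rx(roll)).
In Python, from cell import robot, cams gives the robot as it stands. The module is installed in compiled form; this text tells all that it offers.
- The arm moves only by the tool carry_out, never from a script. Its argument "deltas" is a list of rows, each a list of 7 numbers: the shift along the tool's x, y, z in cm, then the turn, a rotation vector about the tool's x, y, z in rad, then the opening, from 0 (shut) to 1 (fully open). A call has exactly 8 rows; each row shifts and turns the commanded pose from where the row before left it, along the tool's axes as they then stand; what a row does not reach is not made up. A row lasts 1/12 s, in which the tool goes at most 41.7 mm and 7.16 degrees, less where a joint would pass 70% of its speed; a pose out of reach is approached as far as the arm can. A call is refused whole if a number of a shift passes 4.17 or a number of a turn 0.125, either way. A call with a gripper value outside its range is refused whole. The fingers move at their own pace and stop on an object; "force" is the grip in N (left out, the last holds). Time passes only in rows, so rows that do not move let the fingers close, or fill a call up. It gives the time, the measured TCP pose, the force, the opening and the grip force at its end, in the units of the state.
- robot.observe(): the state, without advancing time (a new reading comes with each control period).
- cams.read_camera(name): name is "scene" or "side" or "wrist"; returns a dict with "image" (480x640x3 uint8, blue, green, red), "depth" (480x640 float32, m along the optical axis (not along the pixel's ray), 0 where there is no reading), "fx", "fy", "cx", "cy" (pixels), "D" ([k1, k2, p1, p2, k3] as OpenCV has them; the pictures are not rectified), "world_to_cam" (4x4, takes a point from world to camera coordinates). Camera axes: x right, y up, looking along -z (the intrinsics and any distortion apply to the point x, -y, -z); pixel columns grow to the right and rows downward; lengths in m; the calibration is good to about 2 mm. A picture is of the moment at which its call begins.
- robot.hand_in(): hands the job in; it is judged then, once.
The state is a dict: "time": time; "qpos": joint angles; "qvel": joint speeds; "joint_efforts": joint torques, N m; "tool_pos": TCP position; "tool_rot": TCP orientation; "contact_force": force on the tool from outside, world axes, zero at the start; "torque": the same for the moment, N m; "opening": finger opening in m; "grip_force": force on a finger pad.
Only numpy, scipy, OpenCV 4.12 (cv2) and the standard library are available. Lean on these libraries where they do the work, as an engineer would, in place of code of your own. Each camera call takes 0.05 s, during which the arm holds its last target. There are 200 camera calls.

TASK

The hand-towel dispenser is almost empty: open it for refilling. Take the pin key that stands in the wooden marker block, push its pin straight down through the small hole in the dispenser's top until the hidden spring latch lets the front cover jump ajar. Finish with the cover swung down fully open and the key back in its hole in the block, upright and fully down to its collar; leave the other things on the table where they are.

Things in the scene. Friction and masses are not known exactly. Their poses are not given: they have to be found in the camera images.
- key_grip (a point): Centre of the flat black handle of the pin key. Handle 36 mm (key x) by 12 mm (key y) by 52 mm tall (key z, upwards). The key (113 mm, about 0.12 kg) stands upright in the block's hole, turned about its axis at random, its collar resting on the block's top. Collar: round steel, 26 mm across, 6 mm thick, its underside 32 mm below this point.
- key_tip (a point): Tip of the key's pin, 87 mm below key_grip along the key; axes of the key. The pin is straight steel, 8 mm thick, 55 mm long from collar to tip, tapered over the last 4 mm.
- block: Fixed light-wood marker block, 170 mm (its x) by 50 mm (y) by 60 mm tall (z up), origin at the centre of its underside; on either side of the table. Six marker pens stand fixed in its +x half, their tops 136 mm above the table, the nearest 74 mm clear of the key's axis.
- block_hole (a point): Mouth of the key's hole, in the plane of the block's top, 60 mm above the table, axes of the block. Hole upright, 13 mm wide, right through; on the block's centre line, 25 mm from its -x end.
- dispenser: Fixed steel hand-towel dispenser with a white front cover: 230 mm wide (y), 129 mm deep (x), 190 mm tall. Origin at the centre of its underside; x points from its front to its back, z up; its front faces the robot.
- keyhole (a point): Mouth of the access hole in the dispenser's flat top, in the plane of that top, 190 mm above the table; axes of the dispenser. 13 mm wide, upright, through an 8 mm thick top, with a thin black square plate round it; at mid-width, 46 mm behind the cover's inner face. Hidden below it is the latch's pad, wider than the hole, 35 mm below the top at rest.
- latch (a joint): Travel of the hidden spring latch straight down, m: 0 at rest, 0.013 at its stop. 4 N start it, about 8 N take it to the stop. It lets the cover go at about 0.007 (key tip 42 mm below the dispenser's top); at the stop the tip is 48 mm below the top and the key's collar still 7 mm above it. It springs back when the pin is withdrawn.
- cover (a joint): Angle of the front cover, rad: 0 shut, 1.55 fully open (level, at its stop). Hinged along its lower edge: the upper edge swings out to dispenser -x and down. Let go by the latch it is thrown ajar by a spring to about 0.45 and stays there; the hinge is stiff (0.2 N m) and damped; beyond about 0.9 the cover sinks slowly by its own weight.
- cover_edge (a point): Middle of the cover's upper edge, on its inner face; moves with it. Cover 230 mm wide, 4 mm thick, 160 mm from hinge to edge; x points inwards, z from hinge to edge. Side flanges reach 28 mm inwards along both ends; at mid-width a 24 mm wide hook reaches 29 mm inwards, 16 to 34 mm from the edge; else the inner face is plain, 60 to 160 mm from the hinge.
- hinge_line (a point): Middle of the cover's hinge line, in the plane of the cover's inner face, 20 mm above the table; axes of the dispenser.
- mug: White mug, 80 mm wide, 90 mm tall, handle on one side; a bystander. Origin: centre of its underside.
- tumbler: Clear glass tumbler, 72 mm wide, 110 mm tall; a bystander. Origin: centre of its underside.
- phone: Black phone lying flat, 150 x 72 x 9 mm; a bystander. Origin: centre of its underside.
- marker_a: White marker pen lying flat, 140 mm long, 16 mm thick; a bystander. Origin: under its middle, x along it.
- marker_b: Another such marker pen lying flat; a bystander. Origin: under its middle, x along it.
- eraser: White eraser, 60 x 26 x 13 mm; a bystander. Origin: centre of its underside.
- tape: Roll of tape lying flat, 84 mm across, 25 mm tall; a bystander. Origin: centre of its underside.
There are look-alikes about, which are no part of the job. Of the things that look like the part that bears key_grip, the middle-sized one is meant.

How it is judged:
On the way:
1. The key's pin, reaching through the hole in the dispenser's top, has pressed the hidden latch down far enough to let the cover go (value of joint latch above 0.006 m and z of key_tip in the frame of keyhole below -0.037 m and horizontal distance between key_tip and keyhole below 0.01 m), for 0.05 s.
At the end, for the whole second after the job is handed in: The dispenser's cover is fully open (over 1.4 of its 1.55 rad), and the key stands released in its hole in the block: upright within 0.1 rad, its tip within 7 mm of the hole's axis and its collar within 4 mm of the block's top (value of joint cover above 1.4 rad and horizontal distance between key_tip and block_hole below 0.007 m and z of key_tip in the frame of block_hole below -0.051 m and angle between key_grip's own z axis and vertical below 0.1 rad); the robot touches nothing.
It fails at once if A bystander is moved by more than 30 mm from where it stood (distance of any of mug, tumbler, phone, marker_a, marker_b, eraser, tape from where it was at the start of the episode above 0.03 m).
It also fails if it takes over 67 s, if anything falls off the work surface, if the arm or the gripper's body presses on something with over 40 N, if the wrist force passes 120 N, or if a joint passes its speed limit or range.

## Working session

There is one attempt and no reset: what is moved stays moved. The work goes in short steps, Python scripts to look and compute and a tool call to move; the robot and the scene stay as the last step left them, time stands still between calls to the robot, and variables do not carry over. Pictures are saved under pics/ and viewed, at most 10 in all, crops included, and the job is handed in when it is done.

Besides the shell and the picture viewer there is one more tool, called as name([rows], argument=value, ...), one row to a line, values as JSON. carry_out: Moves the arm, as the interface text tells. Its arguments: {"type":"object","properties":{"deltas":{"type":"array","items":{"type":"array","items":{"type":"number"}}},"force":{"type":"number"}},"required":["deltas"]}

```bash
mkdir -p pics
cat > h.py <<'E'
import numpy as np, cv2
from cell import robot, cams
def read(n):
    c=cams.read_camera(n); c['K']=np.array([[c['fx'],0,c['cx']],[0,c['fy'],c['cy']],[0,0,1.]]); c['D']=np.array(c['D'],float); c['M']=np.array(c['world_to_cam']); return c
def ray(c,uv):
    p=cv2.undistortPoints(np.array(uv,float).reshape(-1,1,2),c['K'],c['D']).reshape(-1,2)
    R=c['M'][:3,:3]; o=-R.T@c['M'][:3,3]
    d=np.c_[p[:,0],-p[:,1],-np.ones(len(p))]@R
    return o,d
def onz(c,uv,z):
    o,d=ray(c,uv); return o+d*((z-o[2])/d[:,2])[:,None]
def atdepth(c,uv):
    o,d=ray(c,uv); uv=np.array(uv,int).reshape(-1,2); return o+d*c['depth'][uv[:,1],uv[:,0]][:,None]
def proj(c,P):
    P=np.atleast_2d(P)@c['M'][:3,:3].T+c['M'][:3,3]
    return cv2.projectPoints(P*[1,-1,-1],np.zeros(3),np.zeros(3),c['K'],c['D'])[0].reshape(-1,2)
E
python3 - <<'E'
from h import *
s=robot.observe();print(s,robot.nose_length)
for n in ['scene','side']:
    c=read(n);cv2.imwrite(f'pics/{n}0.png',c['image']);R=c['M'][:3,:3];print(n,-R.T@c['M'][:3,3],-R[2],c['fx'],c['D'])
E
```

```text
{'time': 0.0, 'qpos': array([ 1.15097959e+00,  3.42740785e-01,  1.52504579e+00, -4.72175018e-06,
        1.27536715e+00, -1.45983187e-01]), 'qvel': array([ 0.00056213, -0.00010281, -0.00132042, -0.00060966,  0.00063284,
       -0.00010984]), 'joint_efforts': array([-3.27432990e-04, -4.31254399e+01, -2.44220710e+01,  7.16917310e-02,
        5.59974660e-02, -1.02032270e-04]), 'tool_pos': array([0.14177976, 0.505079  , 0.23402553]), 'tool_rot': array([-3.14004753e+00, -2.22614159e-04,  2.86776031e+00]), 'contact_force': array([-0.36740419,  0.16716387,  0.30597862]), 'torque': array([ 0.02100644,  0.04666986, -0.02767457]), 'grip_force': 0.0, 'opening': 0.09157451532940523} 0.008
scene [ 0.37607379 -0.83056552  0.93602351] [ 0.11275123  0.71563862 -0.68931018] 524.880805619144 [0.04035222 0.         0.         0.         0.        ]
side [0.17398221 0.80449789 1.05028704] [ 0.25681996 -0.62967246 -0.73318217] 482.34940540861265 [-0.05079019  0.          0.          0.          0.        ]
```

View pics/scene0.png

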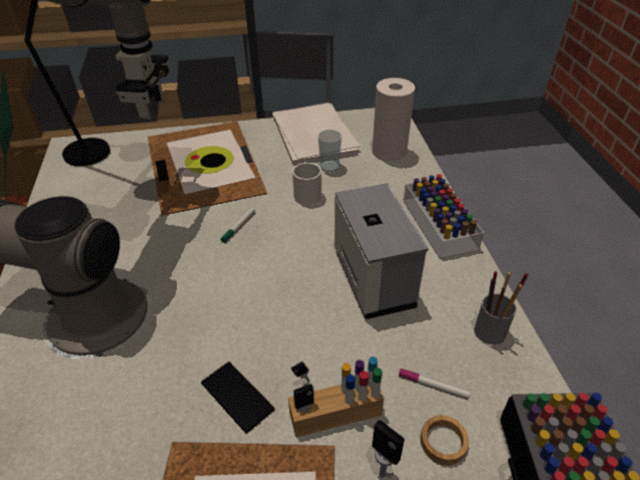

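View pics/side0.png

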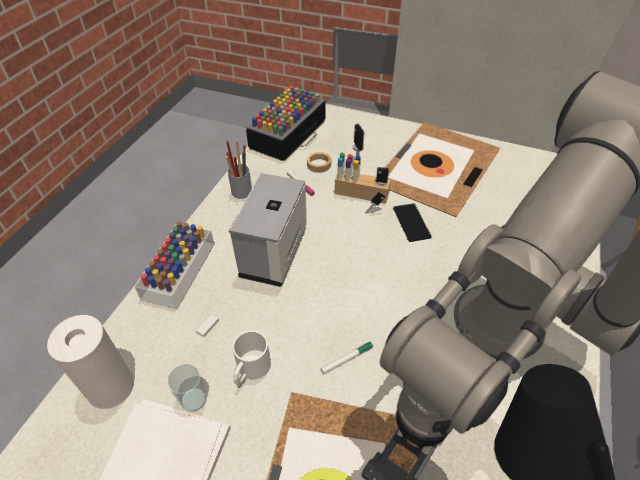

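Scene: the three key-like black handles are at (303,397), standing in the block; (300,370), small, on the table behind it; and (388,440), large, standing in front. The middle-sized one, in the block's end away from the pens, fits. I'll confirm it in a crop and take first measurements.

Run:
```python
from h import *
c=read('scene');d=read('side')
a=cv2.resize(c['image'][350:470,275:415],None,fx=4,fy=4,interpolation=cv2.INTER_CUBIC)[:480,:400]
a=cv2.resize(c['image'][350:470,280:420],(560,480),interpolation=cv2.INTER_CUBIC)
b=cv2.resize(d['image'][120:220,325:425],(480,480),interpolation=cv2.INTER_CUBIC)
cv2.imwrite('pics/crop1.png',cv2.resize(np.hstack([a,b]),(800,369)))
# plates: dark blobs on dispenser top
for n,k,(x0,y0,x1,y1) in [('scene',c,(335,185,425,260)),('side',d,(250,190,300,225))]:
    g=cv2.cvtColor(k['image'],cv2.COLOR_BGR2GRAY)[y0:y1,x0:x1]
    m=(g<60).astype(np.uint8)
    N,l,st,ce=cv2.connectedComponentsWithStats(m)
    for i in range(1,N):
        if st[i,4]>15:
            uv=ce[i]+[x0,y0]; print(n,'plate',uv,st[i,4],onz(k,uv,.19),'depth',atdepth(k,uv))
    # depth points on top
    v,u=np.mgrid[100:470:1,200:430:1]; uv=np.c_[u.ravel(),v.ravel()]
    P=atdepth(k,uv)
    t=P[(abs(P[:,2]-.19)<.006)&(P[:,0]>.3)&(P[:,0]<.9)&(abs(P[:,1])<.3)]
    r=cv2.minAreaRect((t[:,:2]*1000).astype(np.float32));print(n,'top',len(t),np.median(t[:,2]),r)
    t=P[(abs(P[:,2]-.06)<.004)&(P[:,0]>.2)&(P[:,0]<.8)&(P[:,1]<-.1)]
    hs=cv2.cvtColor(k['image'],cv2.COLOR_BGR2HSV)
    np.save(n+'_b.npy',t); print(n,'z60',len(t),t.min(0),t.max(0))
```

```text
scene plate [419.84353741 192.49659864] 147 [[0.75532329 0.06850133 0.19      ]] depth [[0.81928704 0.22013684 0.06417659]]
scene plate [372.18125 219.56875] 160 [[ 0.62602646 -0.00314161  0.19      ]] depth [[0.6274202  0.00147212 0.18584016]]
scene plate [344.19444444 252.58333333] 36 [[ 0.54594685 -0.09175911  0.19      ]] depth [[0.57064402 0.01565302 0.08153861]]
scene plate [408.1314741  256.00796813] 251 [[ 0.66977779 -0.12443075  0.19      ]] depth [[ 0.67713866 -0.10673346  0.171303  ]]
scene plate [338.61111111 255.05555556] 18 [[ 0.53345383 -0.09667627  0.19      ]] depth [[0.56880248 0.06816037 0.02243792]]
scene top 4398 0.18931410999694914 ((640.9540405273438, -0.8937835693359375), (132.97023010253906, 235.20758056640625), 5.759354591369629)
scene z60 1554 [ 0.3951483  -0.3661319   0.05600084] [ 0.71596467 -0.10155186  0.06399987]
side plate [273.04545455 204.92045455] 88 [[ 0.62679666 -0.00336556  0.19      ]] depth [[ 0.63122029 -0.01125773  0.1815957 ]]
side top 3129 0.19073387139264064 ((684.310791015625, -77.74899291992188), (208.816650390625, 439.142822265625), 30.24688720703125)
side z60 513 [ 0.39471762 -0.67534542  0.05600692] [ 0.79938752 -0.10113457  0.06397302]
```

View pics/crop1.png

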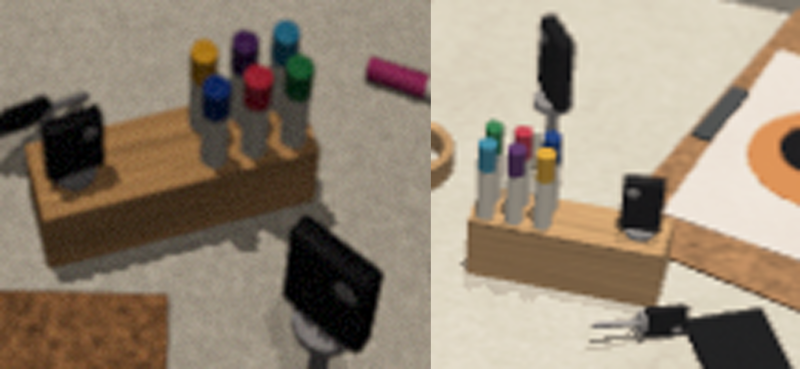

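The crop confirms it: the middle key stands in the block's −x end with its collar on the wood. The small one lies on the table, and the larger one is in front of the block. The dispenser top and its plate agree: keyhole ≈ (0.627, −0.003), dispenser yaw ≈ 0.10. Next is the key's handle and the block.

Run:
```python
from h import *
for n,(x0,y0,x1,y1) in [('scene',(280,350,420,470)),('side',(325,120,425,220))]:
    k=read(n); v,u=np.mgrid[y0:y1,x0:x1]; uv=np.c_[u.ravel(),v.ravel()]; P=atdepth(k,uv)
    hs=cv2.cvtColor(k['image'],cv2.COLOR_BGR2HSV)[y0:y1,x0:x1].reshape(-1,3)
    wood=(hs[:,1]>80)&(hs[:,0]<25)&(hs[:,2]>60)
    t=P[wood&(abs(P[:,2]-.06)<.006)&(P[:,1]>-.42)&(P[:,1]<-.2)]
    print(n,'block',len(t),cv2.minAreaRect((t[:,:2]*1000).astype(np.float32)))
    m=((hs[:,2]<55)).astype(np.uint8).reshape(y1-y0,x1-x0)
    N,l,st,ce=cv2.connectedComponentsWithStats(m)
    for i in range(1,N):
        if st[i,4]>60:
            q=P[(l.ravel()==i)&(P[:,2]>-.01)&(P[:,2]<.3)]
            w=cv2.minAreaRect((q[:,:2]*1000).astype(np.float32))
            top=onz(k,ce[i]+[x0,y0],.092)[0]
            print(n,'dark',ce[i]+[x0,y0],st[i],np.median(q,0),q[:,2].min(),q[:,2].max(),w,'onz.092',top)
            if abs(np.median(q[:,2])-.09)<.03:
                h=q[(q[:,2]>.07)]; vt,s,_=np.linalg.svd((h-h.mean(0))[:,:2].T); print('  dir',np.arctan2(vt[1,0],vt[0,0]),s/np.sqrt(len(h)))
```

```text
scene block 1455 ((481.559326171875, -334.2628173828125), (170.58473205566406, 53.235084533691406), 4.506201267242432)
scene dark [375.96969697 378.34848485] [92 24  9 10 66] [ 0.55208136 -0.3450146   0.12037844] 0.08256416359842877 0.1348093968744679 ((551.503173828125, -335.28570556640625), (11.197564125061035, 27.6103458404541), 16.256641387939453) onz.092 [ 0.55856431 -0.3261832   0.092     ]
scene dark [349.68421053 385.03947368] [65 30 11 11 76] [ 0.50290563 -0.34979689  0.12060953] 0.0771627858685251 0.1361187679649145 ((507.6199035644531, -334.3516540527344), (39.182350158691406, 17.86620330810547), 73.70535278320312) onz.092 [ 0.50833696 -0.33131128  0.092     ]
scene dark [303.2979798  397.07828283] [ 13  35  21  27 396] [ 0.42180717 -0.34426199  0.10040974] 0.0005167472197213918 0.11947855076667435 ((425.4709777832031, -310.29595947265625), (83.64684295654297, 34.45325469970703), 83.28329467773438) onz.092 [ 0.4219868  -0.34042071  0.092     ]
  dir -2.945060575646443 [0.00998919 0.00277512]
scene dark [283.83 393.34] [  0  36  11  17 100] [ 0.38955886 -0.28196525  0.01866
[... 804 characters left out ...]
7822266), 39.55073547363281) onz.092 [ 0.5524922  -0.50087104  0.092     ]
side dark [381.94776119 175.17910448] [ 51  48  12  15 134] [ 0.42119418 -0.33443223  0.09390193] 0.06866328705823121 0.12386627709337561 ((421.8398742675781, -333.6759338378906), (32.149837493896484, 13.086870193481445), 14.272597312927246) onz.092 [ 0.42212684 -0.338513    0.092     ]
  dir -2.880703258366815 [0.00916196 0.0026914 ]
side dark [404.18987342 211.6       ] [ 58  84  39  16 395] [ 0.32536834 -0.28789037  0.01025239] 0.0001022752089372414 0.034169978419479774 ((336.7743225097656, -282.9034118652344), (109.36168670654297, 76.84208679199219), 31.23693084716797) onz.092 [ 0.3169605  -0.20590178  0.092     ]
```

```bash
cat >> h.py <<'E'
from scipy.spatial.transform import Rotation as Ro, Slerp
def rows(wps,op,start=None):
    """wps: list of (pos, rpy, nrows); prints rows in tool axes"""
    s=robot.observe()
    p=np.array(s['tool_pos']);R=Ro.from_euler('xyz',s['tool_rot'])
    if start is not None: p=np.array(start[0]);R=Ro.from_euler('xyz',start[1])
    i=0
    for tp,rpy,n in wps:
        R1=Ro.from_euler('xyz',rpy); w=(R.inv()*R1).as_rotvec()/n; d=(np.array(tp)-p)/n
        if np.linalg.norm(w)>.124 or np.linalg.norm(d)>.0416: print('LIMIT',w,d)
        for _ in range(n):
            r=np.round(np.r_[R.inv().apply(d)*100,w],3)+0.
            print('['+','.join('%g'%x for x in np.r_[r,op])+'],'); R=R*Ro.from_rotvec(w); p=p+d
            i+=1
            if i%8==0: print()
E
python3 - <<'E'
from h import *
pi=np.pi
rows([((.40,.25,.30),(pi,0,1.90),9),((.43,-.05,.30),(pi,0,1.02),8),((.422,-.339,.25),(pi,0,.23),7)],1)
E
```

```text
[-3.528,-1.956,-0.727,0,0,0.108,1],
[-3.718,-1.566,-0.727,0,0,0.108,1],
[-3.864,-1.158,-0.727,0,0,0.108,1],
[-3.966,-0.737,-0.727,0,0,0.108,1],
[-4.023,-0.307,-0.727,0,0,0.108,1],
[-4.032,0.127,-0.728,0,0,0.108,1],
[-3.995,0.559,-0.728,0,0,0.108,1],
[-3.912,0.984,-0.728,0,0,0.108,1],

[-3.784,1.399,-0.728,0,0,0.108,1],
[-3.67,-0.857,0,0,0,0.11,1],
[-3.742,-0.449,0,0,0,0.11,1],
[-3.769,-0.036,0,0,0,0.11,1],
[-3.75,0.378,0,0,0,0.11,1],
[-3.686,0.787,0,0,0,0.11,1],
[-3.577,1.187,0,0,0,0.11,1],
[-3.425,1.573,0,0,0,0.11,1],

[-3.232,1.939,0,0,0,0.11,1],
LIMIT [ 3.27607039e-33 -1.38210139e-17  1.12857143e-01] [-0.00114286 -0.04128571 -0.00714286]
[-3.578,2.063,0.714,0,0,0.113,1],
[-3.323,2.453,0.714,0,0,0.113,1],
[-3.025,2.812,0.714,0,0,0.113,1],
[-2.689,3.135,0.714,0,0,0.113,1],
[-2.319,3.417,0.714,0,0,0.113,1],
[-1.92,3.657,0.714,0,0,0.113,1],
[-1.496,3.85,0.714,0,0,0.113,1],
```

carry_out([
  [-3.53,-1.96,-0.73,0,0,0.108,1],
  [-3.72,-1.57,-0.73,0,0,0.108,1],
  [-3.86,-1.16,-0.73,0,0,0.108,1],
  [-3.97,-0.74,-0.73,0,0,0.108,1],
  [-4.02,-0.31,-0.73,0,0,0.108,1],
  [-4.03,0.13,-0.73,0,0,0.108,1],
  [-4.0,0.56,-0.73,0,0,0.108,1],
  [-3.91,0.98,-0.73,0,0,0.108,1],
])

```text
time: 0.97
tool_pos: [0.3719, 0.2763, 0.2937]
tool_rot: [3.141, -0.0, 1.999]
contact_force: [0.8, 0.8, 0.0]
opening: 0.0919
grip_force: 0.0
```

carry_out([
  [-3.78,1.4,-0.73,0,0,0.108,1],
  [-3.67,-0.86,0,0,0,0.11,1],
  [-3.74,-0.45,0,0,0,0.11,1],
  [-3.77,-0.04,0,0,0,0.11,1],
  [-3.75,0.38,0,0,0,0.11,1],
  [-3.69,0.79,0,0,0,0.11,1],
  [-3.58,1.19,0,0,0,0.11,1],
  [-3.43,1.57,0,0,0,0.11,1],
])

```text
time: 1.63
tool_pos: [0.4243, -0.015, 0.3006]
tool_rot: [3.141, -0.0, 1.12]
contact_force: [0.6, 0.4, -0.4]
opening: 0.0916
grip_force: 0.0
```

carry_out([
  [-3.23,1.94,0,0,0,0.11,1],
  [-3.58,2.06,0.7,0,0,0.113,1],
  [-3.32,2.45,0.7,0,0,0.113,1],
  [-3.03,2.81,0.7,0,0,0.113,1],
  [-2.69,3.14,0.7,0,0,0.113,1],
  [-2.32,3.42,0.7,0,0,0.113,1],
  [-1.92,3.66,0.7,0,0,0.113,1],
  [-1.5,3.85,0.7,0,0,0.113,1],
])

```text
time: 2.3
tool_pos: [0.4183, -0.3402, 0.2513]
tool_rot: [-3.142, -0.0, 0.219]
contact_force: [1.4, -0.4, 1.0]
opening: 0.0919
grip_force: 0.0
```

Run:
```python
from h import *
c=read('wrist');s=robot.observe();print(s['tool_pos'],s['tool_rot'])
R=c['M'][:3,:3];print(-R.T@c['M'][:3,3],-R[2],c['fx'],c['D'])
print('proj key',proj(c,[[.422,-.339,.118],[.422,-.339,.06]]))
cv2.imwrite('pics/w1.png',c['image'])
```

```text
[ 0.41725934 -0.34685553  0.24917136] [3.13916315e+00 2.22915690e-03 2.07907190e-01]
[ 0.48428422 -0.32535528  0.40285253] [-0.24796811 -0.05606605 -0.96714447] 405.6959012256192 [-0.08392489  0.          0.          0.          0.        ]
proj key [[325.1272641  225.08309135]
 [325.17414142 210.30659369]]
```

View pics/w1.png

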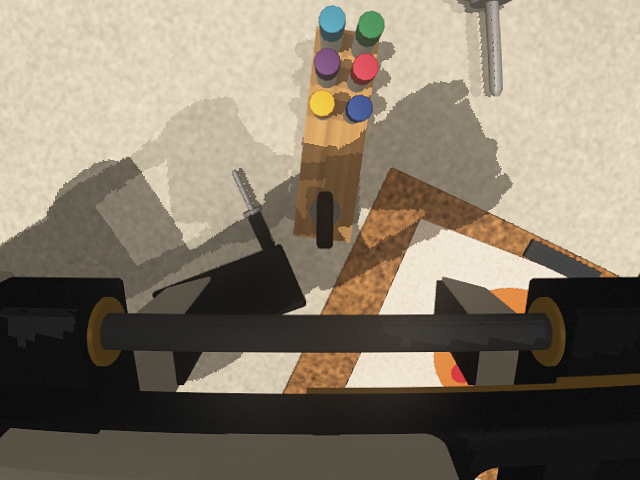

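The wrist view shows the pens at the top (340,60) and the key's handle top at (325,219), seen almost end-on and lined up with the tool's x.

Run:
```python
from h import *
c=read('wrist');s=robot.observe();print(s['tool_pos'],s['tool_rot'])
x0,y0,x1,y1=300,180,350,265
v,u=np.mgrid[y0:y1,x0:x1]; uv=np.c_[u.ravel(),v.ravel()]; P=atdepth(c,uv)
g=cv2.cvtColor(c['image'],cv2.COLOR_BGR2GRAY)[y0:y1,x0:x1].ravel()
t=uv[(g<45)&(P[:,2]>.105)&(P[:,2]<.13)]
w=onz(c,t.astype(float),.118)
print(len(t),cv2.minAreaRect((w[:,:2]*1e4).astype(np.float32)),w.mean(0),np.median(P[(g<45)],0))
hs=cv2.cvtColor(c['image'],cv2.COLOR_BGR2HSV); v,u=np.mgrid[90:250,280:390]; uv=np.c_[u.ravel(),v.ravel()]; P=atdepth(c,uv)
k=hs[90:250,280:390].reshape(-1,3); b=uv[(k[:,1]>80)&(k[:,0]<25)&(abs(P[:,2]-.06)<.008)]
print(cv2.minAreaRect((onz(c,b.astype(float),.06)[:,:2]*1e3).astype(np.float32)))
rows([((.422,-.339,.150),(np.pi,0,.20),4)],.6)
```

```text
[ 0.41746615 -0.34321032  0.2495221 ] [-3.14105962e+00  1.92203417e-03  2.15831583e-01]
809 ((4234.638671875, -3381.43505859375), (356.1858215332031, 114.77803802490234), 11.829887390136719) [ 0.42366153 -0.33822483  0.118     ] [ 0.42588654 -0.33789043  0.11909272]
((458.57672119140625, -334.9102783203125), (124.48562622070312, 50.45460891723633), 5.239926338195801)
[0.138,-0.077,2.488,0,0,0.004,0.6],
[0.137,-0.078,2.488,0,0,0.004,0.6],
[0.135,-0.079,2.488,0,0,0.004,0.6],
[0.134,-0.08,2.488,0,0,0.004,0.6],
```

Handle top 35.6 × 11.5 mm at (0.4235, −0.338), yaw 0.206, height 0.119: all consistent with the description. Going down.

carry_out([
  [0.3,-0.18,2.0,0,0,0.008,0.6],
  [0.3,-0.18,2.5,0,0,0,0.6],
  [0,0,2.5,0,0,0,0.6],
  [0,0,2.0,0,0,0,0.6],
  [0,0,0.5,0,0,0,0.6],
  [0,0,0,0,0,0,0.6],
  [0,0,0,0,0,0,0.6],
  [0,0,0,0,0,0,0.6],
], force=30)

```text
time: 3.07
tool_pos: [0.4246, -0.3338, 0.1582]
tool_rot: [3.139, -0.002, 0.217]
contact_force: [-0.4, 0.2, -0.0]
opening: 0.055
grip_force: 0.0
```

Run:
```python
from h import *
for _ in range(4):
    c=read('wrist');s=robot.observe();print(s['tool_pos'],s['tool_rot'],s['opening'])
print(proj(c,[.4235,-.3381,.118]))
rows([((.4235,-.3381,.086),(np.pi,0,.206),1)],.6)
```

```text
[ 0.42456468 -0.33385201  0.1582436 ] [ 3.13918045e+00 -1.59169160e-03  2.17026125e-01] 0.05532201518792407
[ 0.42448821 -0.33381575  0.15813991] [ 3.13930164e+00 -1.52588868e-03  2.16933821e-01] 0.05487067377183775
[ 0.42434105 -0.33370936  0.15789132] [ 3.13972501e+00 -1.28810117e-03  2.16831175e-01] 0.0555695818278106
[ 0.42423361 -0.33359767  0.15765373] [ 3.14011907e+00 -1.02277705e-03  2.16876117e-01] 0.05533094957638495
[[333.74975047 277.08632097]]
LIMIT [ 0.00146801 -0.00103078  0.01087536] [-0.00073361 -0.00450233 -0.07165373]
[-0.176,0.413,7.166,0.001,-0.001,0.011,0.6],
```

carry_out([
  [-0.09,0.21,0.5,0,0,0.011,0.6],
  [-0.08,0.2,0.5,0,0,0,0.6],
  [0,0,1.5,0,0,0,0.6],
  [0,0,2.0,0,0,0,0.6],
  [0,0,1.5,0,0,0,0.6],
  [0,0,0.9,0,0,0,0.6],
  [0,0,0.2,0,0,0,0.6],
  [0,0,0,0,0,0,0.6],
])

```text
time: 3.93
tool_pos: [0.4229, -0.3376, 0.0851]
tool_rot: [-3.14, 0.001, 0.206]
contact_force: [0.0, 0.5, -0.3]
opening: 0.0552
grip_force: 0.0
```

Run:
```python
from h import *
c=read('wrist');c=read('wrist');s=robot.observe();print(s['tool_pos'],s['tool_rot'],s['contact_force'])
cv2.imwrite('pics/w2.png',c['image'])
print(proj(c,[.4235,-.3381,.118]))
```

```text
[ 0.4234584  -0.33810924  0.08629796] [ 3.14062249e+00 -6.86692911e-04  2.05733529e-01] [ 0.50617878 -0.01099542  0.10698175]
[[326.53352719 346.15091869]]
```

View pics/w2.png

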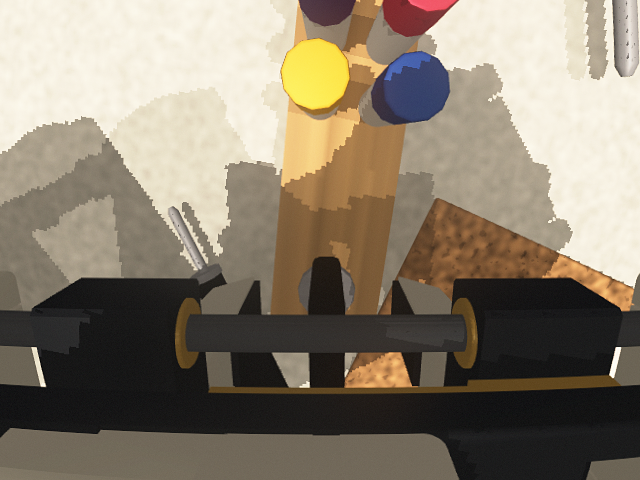

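The handle (327,290) sits centred between the pads (250 and 400). Closing, then lifting.

carry_out([
  [0,0,0,0,0,0,0],
  [0,0,0,0,0,0,0],
  [0,0,0,0,0,0,0],
  [0,0,0,0,0,0,0],
  [0,0,0,0,0,0,0],
  [0,0,0,0,0,0,0],
  [0,0,0,0,0,0,0],
  [0,0,0,0,0,0,0],
], force=40)

```text
time: 4.7
tool_pos: [0.4231, -0.3377, 0.0857]
tool_rot: [3.142, -0.0, 0.206]
contact_force: [-0.0, -0.0, 1.1]
opening: 0.0116
grip_force: 40.0
```

Run:
```python
from h import *
s=robot.observe();print(s['tool_pos'],s['tool_rot'],s['contact_force'],s['opening'],s['grip_force'])
```

```text
[ 0.42313403 -0.33769471  0.0857087 ] [ 3.14153598e+00 -1.38052678e-04  2.05757893e-01] [-0.00440416 -0.00536202  1.06981235] 0.011616728849360833 39.99997437000275
```

carry_out([
  [0,0,-0.5,0,0,0,0],
  [0,0,-1.5,0,0,0,0],
  [0,0,-3,0,0,0,0],
  [0,0,-3.5,0,0,0,0],
  [0,0,-3.9,0,0,0,0],
  [0,0,-3.9,0,0,0,0],
  [0,0,-3.2,0,0,0,0],
  [0,0,-1.9,0,0,0,0],
])

```text
time: 5.37
tool_pos: [0.4236, -0.3381, 0.3042]
tool_rot: [3.137, -0.003, 0.206]
contact_force: [0.4, -0.3, -0.5]
opening: 0.0118
grip_force: 40.0
```

carry_out([
  [0.7,-0.8,0,0,0,0,0],
  [1.6,-1.7,0,0,0,0,0],
  [2.5,-2.6,0,0,0,0,0],
  [2.7,-2.9,0,0,0,0,0],
  [2.7,-2.9,0,0,0,0,0],
  [2.7,-2.9,0,0,0,0,0],
  [2.7,-2.9,0,0,0,0,0],
  [2.7,-2.9,0,0,0,0,0],
])

```text
time: 6.03
tool_pos: [0.5623, -0.1058, 0.2984]
tool_rot: [-3.14, 0.002, 0.206]
contact_force: [0.4, -0.8, -1.7]
opening: 0.0118
grip_force: 40.0
```

carry_out([
  [2.6,-2.8,0,0,0,0,0],
  [2.1,-2.2,0,0,0,0,0],
  [1.6,-1.7,0,0,0,0,0],
  [1.2,-1.4,0,0,0,0,0],
  [0.6,-0.8,0,0,0,0,0],
  [0,0,0,0,0,0,0],
  [0,0,0,0,0,0,0],
  [0,0,0,0,0,0,0],
])

```text
time: 6.7
tool_pos: [0.6227, -0.0057, 0.2994]
tool_rot: [3.141, 0.001, 0.205]
contact_force: [-0.5, -0.5, -0.9]
opening: 0.0117
grip_force: 40.0
```

Run:
```python
from h import *
for _ in range(6): c=read('wrist')
s=robot.observe();print(s['tool_pos'],s['tool_rot'],s['contact_force'],s['opening'])
print(proj(c,[[.6264,-.0033,.19],list(s['tool_pos']-[0,0,.0807])]))
cv2.imwrite('pics/w3.png',c['image'])
```

```text
[ 0.62312229 -0.0054425   0.2999067 ] [ 3.14152969e+00 -3.08330273e-04  2.04744862e-01] [-0.04812923  0.21619345 -0.3209239 ] 0.012162265290395437
[[323.18272685 233.04247346]
 [325.33919397 250.61748982]]
```

View pics/w3.png

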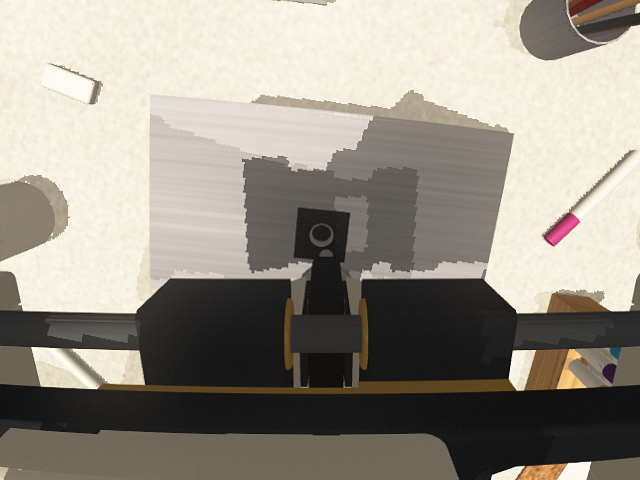

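The wrist view shows the black plate with the hole's ring at (321,235) and the pin tip just below it at (326,253). Next I'll get both positions from this view.

Run:
```python
from h import *
c=read('wrist');s=robot.observe();tp=s['tool_pos'];print(tp)
g=cv2.cvtColor(c['image'],cv2.COLOR_BGR2GRAY)
x0,y0=290,200
m=(g[y0:265,x0:360]>55).astype(np.uint8)
print('\n'.join(''.join('#' if v else '.' for v in r) for r in m[15:62,18:50]))
plate=(g[y0:275,x0:360]<55).astype(np.uint8)
N,l,st,ce=cv2.connectedComponentsWithStats(m)
for i in range(1,N):
    if st[i,4]<600 and st[i,4]>10: print(ce[i]+[x0,y0],st[i],st[i,:2]+[x0,y0]+(st[i,2:4]-1)/2,onz(c,st[i,:2]+[x0,y0]+(st[i,2:4]-1)/2,.19))
print(tp-[0,0,.0807])
```

```text
[ 0.62316118 -0.00528056  0.2998761 ]
................................
................................
................................
................................
................................
................................
................................
................................
................................
.........#########..............
.......######..#####............
......###.........###...........
.....##.............###.........
....##...............##.........
...###................##........
...##.................##........
..###..................##.......
..##...................##.......
..###..................###......
..##...................###......
..###..................###......
..###.................####......
..####................###.......
..#####..............####.......
...#####............#####.......
...#######........######........
...#####################........
....###################.........
.....#################..........
......###############...........
........############............
..........#######...............
................................
................................
..................#.............
...............#######..........
.............##########.........
.............###########........
............############........
............#############.......
............#############.......
............#####.######........
................................
................................
#####...........................
#####...........................
#####...........................
[321.06280193 237.17391304] [ 20  24  24  23 207] [321.5 235. ] [[ 0.62492166 -0.00230118  0.19      ]]
[325.79487179 253.20512821] [30 49 13  8 78] [326.  252.5] [[ 0.61366671 -0.00769639  0.19      ]]
[ 0.62316118 -0.00528056  0.2191761 ]
```

carry_out([
  [0.14,-0.11,0.3,0,0,0,0],
  [0.14,-0.11,0.6,0,0,0,0],
  [0,0,0.6,0,0,0,0],
  [0,0,0.4,0,0,0,0],
  [0,0,0,0,0,0,0],
  [0,0,0,0,0,0,0],
  [0,0,0,0,0,0,0],
  [0,0,0,0,0,0,0],
])

```text
time: 7.72
tool_pos: [0.6257, -0.002, 0.281]
tool_rot: [3.141, -0.001, 0.206]
contact_force: [-0.3, -0.4, -0.3]
opening: 0.0121
grip_force: 40.0
```

Run:
```python
from h import *
for _ in range(4): c=read('wrist')
s=robot.observe();tp=s['tool_pos'];print(tp,s['tool_rot'])
print(proj(c,[[.6264,-.0033,.19],[.6249,-.0023,.19],list(tp-[0,0,.0807])]))
a=cv2.resize(c['image'][210:300,275:375],(800,720),interpolation=cv2.INTER_CUBIC)[:600]
cv2.imwrite('pics/w4.png',a)
```

```text
[ 0.62563336 -0.00202914  0.28092761] [ 3.14154821e+00 -4.59313782e-04  2.05747343e-01]
[[327.8554399  245.46695965]
 [325.78261664 247.42839658]
 [325.60702391 250.83737548]]
```

View pics/w4.png

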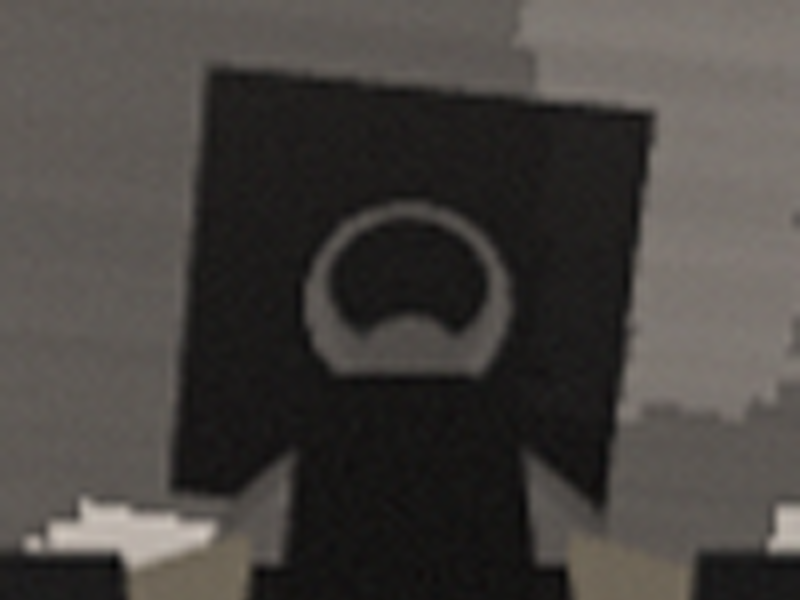

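The tip (top edge at crop row 315, column 415) is already over the hole ring (crop centre ≈ (409,300)) to within about 1 mm. A small correction, then down, checking the force.

carry_out([
  [0.05,-0.05,0.2,0,0,0,0],
  [0,0,0.3,0,0,0,0],
  [0,0,0.4,0,0,0,0],
  [0,0,0.4,0,0,0,0],
  [0,0,0.4,0,0,0,0],
  [0,0,0.4,0,0,0,0],
  [0,0,0.4,0,0,0,0],
  [0,0,0,0,0,0,0],
])

```text
time: 8.58
tool_pos: [0.6256, -0.0014, 0.2545]
tool_rot: [-3.141, 0.002, 0.206]
contact_force: [-0.3, -0.1, -1.4]
opening: 0.012
grip_force: 40.0
```

carry_out([
  [0,0,0.4,0,0,0,0],
  [0,0,0.5,0,0,0,0],
  [0,0,0.5,0,0,0,0],
  [0,0,0.5,0,0,0,0],
  [0,0,0.5,0,0,0,0],
  [0,0,0.4,0,0,0,0],
  [0,0,0.25,0,0,0,0],
  [0,0,0,0,0,0,0],
])

```text
time: 9.25
tool_pos: [0.626, -0.0014, 0.2252]
tool_rot: [3.142, -0.001, 0.206]
contact_force: [-0.3, -0.5, 4.7]
opening: 0.0119
grip_force: 40.0
```

Run:
```python
from h import *
for _ in range(4): c=read('scene')
s=robot.observe();print(s['tool_pos'],s['tool_rot'],s['contact_force'],s['opening'])
# plausible cover points in front of the dispenser
x0,y0,x1,y1=270,180,440,320
v,u=np.mgrid[y0:y1,x0:x1];P=atdepth(c,np.c_[u.ravel(),v.ravel()])
t=P[(P[:,0]>.4)&(P[:,0]<.575)&(abs(P[:,1]+.01)<.11)&(P[:,2]>.03)&(P[:,2]<.185)]
print(len(t),t.min(0),t.max(0))
e=t[t[:,2]>.15]; print(len(e), e.mean(0) if len(e) else '')
```

```text
[ 0.62608067 -0.00138563  0.22572842] [ 3.14144060e+00 -7.86529179e-04  2.05858719e-01] [-1.16589402  1.69054794  5.03863174] 0.011614095240718426
506 [ 0.51952396 -0.11999681  0.03061616] [0.57497464 0.09997755 0.18473741]
342 [0.54447748 0.00315498 0.16674564]
```

carry_out([
  [0,0,0.2,0,0,0,0],
  [0,0,0.1,0,0,0,0],
  [0,0,0,0,0,0,0],
  [0,0,0,0,0,0,0],
  [0,0,0,0,0,0,0],
  [0,0,0,0,0,0,0],
  [0,0,0,0,0,0,0],
  [0,0,0,0,0,0,0],
])

```text
time: 10.12
tool_pos: [0.6261, -0.0014, 0.2227]
tool_rot: [3.141, -0.001, 0.206]
contact_force: [-1.3, -0.8, 6.4]
opening: 0.012
grip_force: 40.0
```

Run:
```python
from h import *
c=read('scene');s=robot.observe();print(s['tool_pos'],s['contact_force'])
a=c['image'][150:330,230:450]; cv2.imwrite('pics/s2.png',cv2.resize(a,(733,600),interpolation=cv2.INTER_CUBIC))
```

```text
[ 0.62608102 -0.00140836  0.22265677] [-0.83375792  0.55251479  4.75115635]
```

View pics/s2.png

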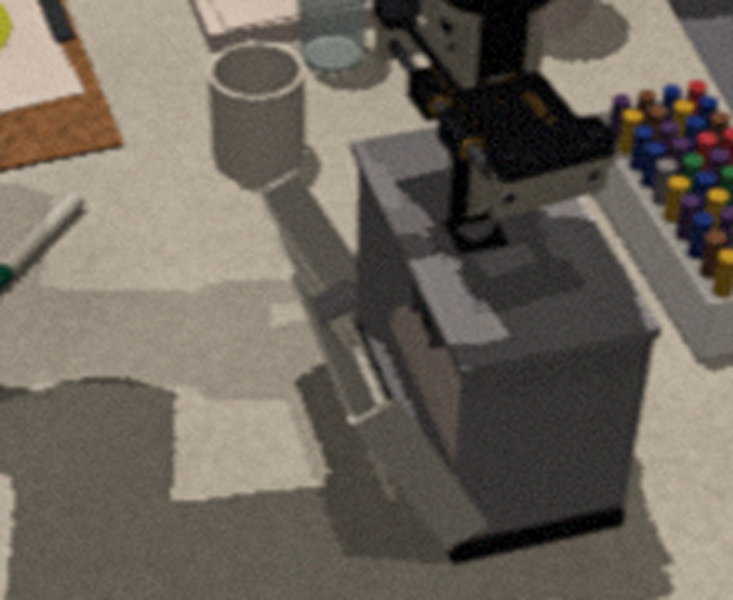

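The cover is thrown ajar: its edge runs from crop (280,190) to (370,415). Withdrawing the key and going back above the block.

carry_out([
  [0,0,-0.5,0,0,0,0],
  [0,0,-1,0,0,0,0],
  [0,0,-1.5,0,0,0,0],
  [0,0,-1.5,0,0,0,0],
  [0,0,-1.5,0,0,0,0],
  [0,0,-1.2,0,0,0,0],
  [0,0,-0.8,0,0,0,0],
  [0,0,-0.2,0,0,0,0],
])

```text
time: 10.83
tool_pos: [0.6263, -0.0015, 0.3057]
tool_rot: [3.141, -0.002, 0.206]
contact_force: [0.4, -0.1, -1.6]
opening: 0.0121
grip_force: 40.0
```

carry_out([
  [-0.7,0.8,0,0,0,0,0],
  [-1.6,1.7,0,0,0,0,0],
  [-2.5,2.6,0,0,0,0,0],
  [-2.7,2.9,0,0,0,0,0],
  [-2.7,2.9,0,0,0,0,0],
  [-2.7,2.9,0,0,0,0,0],
  [-2.7,2.9,0,0,0,0,0],
  [-2.7,2.9,0,0,0,0,0],
])

```text
time: 11.5
tool_pos: [0.4846, -0.2321, 0.3031]
tool_rot: [-3.14, 0.002, 0.206]
contact_force: [1.4, -1.1, -1.4]
opening: 0.0119
grip_force: 40.0
```

carry_out([
  [-2.6,2.8,0,0,0,0,0],
  [-2.1,2.3,0,0,0,0,0],
  [-1.6,1.8,0,0,0,0,0],
  [-1.4,1.5,0,0,0,0,0],
  [-0.7,0.8,0,0,0,0,0],
  [0,0,0,0,0,0,0],
  [0,0,0,0,0,0,0],
  [0,0,0,0,0,0,0],
])

```text
time: 12.17
tool_pos: [0.4238, -0.3369, 0.3038]
tool_rot: [-3.14, -0.0, 0.207]
contact_force: [-0.4, 0.4, -0.9]
opening: 0.012
grip_force: 40.0
```

Run:
```python
from h import *
for _ in range(4): c=read('wrist')
s=robot.observe();print(s['tool_pos'],s['tool_rot'],s['contact_force'])
rows([((.4231,-.3377,.16),(np.pi,0,.2058),5)],0)
print(proj(c,[[.4217,-.3388,.06],[.4231,-.3377,.06]]))
# block hole: dark blob in the wood near the expected place
g=cv2.cvtColor(c['image'],cv2.COLOR_BGR2GRAY); u,v=proj(c,[.4225,-.3382,.06])[0].astype(int)
w=g[v-14:v+15,u-14:u+15]; print(u,v); print('\n'.join(' '.join('%3d'%x for x in r[::1]) for r in w[::2]))
```

```text
[ 0.4240363  -0.33698803  0.30419656] [-3.14144937e+00 -1.71729716e-04  2.07476292e-01] [-0.23304015 -0.53252594 -0.82626373]
[-0.022,0.01,2.884,0,0,0,0],
[-0.022,0.01,2.884,0,0,0,0],
[-0.022,0.01,2.884,0,0,0,0],
[-0.021,0.01,2.884,0,0,0,0],
[-0.021,0.01,2.884,0,0,0,0],
[[327.03740161 207.12236365]
 [326.24086919 205.52622286]]
326 206
128 129 130 133 132 131 125 122 119 115 115 117 122 121 125 128 129 106 101 103 105  99 101  98  99 102 103 103 106
128 129 130 132 132 134 126 122 120 116 115 116 122 126 124 129 130 107 100 102 105 102 100  98  99 100 101 105 106
128 131 131 129 133 129 125 120 117 115 118 120 123 127 128 128 109 100 102 101 104  99  99  96 100 101 104 106 107
129 129 132 131 131 129 124 121 116 115 118 121 124 123 123 126 105  97 102 102 102 101  98  98 101 101 105 106 107
129 129 130 131 131 127 124 119 118 113 110 111 113 113 117 108 108 104  96  95  97 100  98  97  98 103 103 106 107
127 131 131 129 130 126 119 119 109 111 101 110 122 129 127 129 127 120 115  98  89  92  97  99  99 102 105 103 107
125 131 130 132 130 124 118 108 101  94  87  84  86  86  91  94  8
[... 277 characters left out ...]
 103
102 103 102 103  99  96  96  87  92  95  91  88  89  89  90  91  89  88  90  89  94 148 161 175 187 193 197 167 149
102 104 104 101  97  97  93  91  90  94  97  93  95  91  88  88  90  90  92  92  92 149 175 180 186 190 191 194 189
103 101 104 101  98  93  93  92  91  96  96  97  96  95  95  99 100  99  98  97  96  91 166 188 189 189 189 193 188
 99  99 103  99  95  96  92  90  92  94  97  99  99 100  98  99 100 102 100 100  97  94  93  92 177 193 191 193 186
104  99 100  98  95  94  93  99 106 100  95  99  98  97  96  97  98  99 112 102  98 100 100 100  96 181 195 192 187
128 132 132 129 121 109 100 116 119 125 123 124 127 126 116 108 110 125 128 104  94  99  98 101 103 101  96 174 184
```

carry_out([
  [-0.08,0.03,1.5,0,0,0,0],
  [-0.08,0.04,3,0,0,0,0],
  [0,0,3.5,0,0,0,0],
  [0,0,3.5,0,0,0,0],
  [0,0,2.4,0,0,0,0],
  [0,0,1,0,0,0,0],
  [0,0,0,0,0,0,0],
  [0,0,0,0,0,0,0],
])

```text
time: 13.03
tool_pos: [0.4227, -0.3391, 0.156]
tool_rot: [3.141, -0.001, 0.206]
contact_force: [0.2, 0.4, -1.2]
opening: 0.0118
grip_force: 40.0
```

Run:
```python
from h import *
for _ in range(5): c=read('wrist')
s=robot.observe();print(s['tool_pos'],s['tool_rot'],s['contact_force'])
h=np.array([.4217,-.3388,.06]);print(proj(c,[h,s['tool_pos']-[0,0,.0807]]))
cv2.imwrite('pics/w5.png',cv2.resize(c['image'][210:300,275:375],(660,594),interpolation=cv2.INTER_CUBIC))
```

```text
[ 0.42262516 -0.33946209  0.15668662] [ 3.13917816e+00 -1.58209223e-03  2.05836112e-01] [ 0.43108985 -0.14424305 -0.8205148 ]
[[323.5930707  245.25805868]
 [324.95670672 251.11113041]]
```

View pics/w5.png

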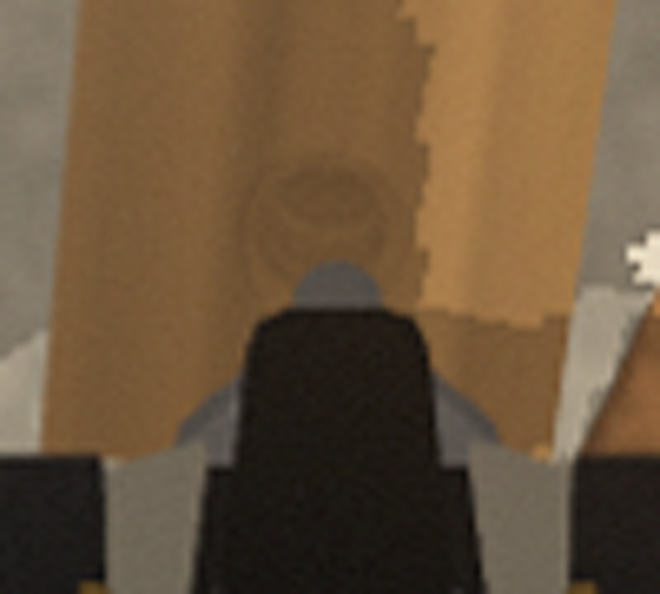

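The ring of the hole is at crop (322,225) and the pin tip at (338,280), so it needs about 1.5 mm to the left and 1 mm up. I'll let the arm settle and read once before correcting.

carry_out([
  [0,0,0,0,0,0,0],
  [0,0,0,0,0,0,0],
  [0,0,0,0,0,0,0],
  [0,0,0,0,0,0,0],
  [0,0,0,0,0,0,0],
  [0,0,0,0,0,0,0],
  [0,0,0,0,0,0,0],
  [0,0,0,0,0,0,0],
])

```text
time: 13.95
tool_pos: [0.422, -0.3389, 0.1551]
tool_rot: [-3.141, 0.0, 0.206]
contact_force: [-0.4, -0.5, -1.2]
opening: 0.012
grip_force: 40.0
```

carry_out([
  [0.08,-0.05,0,0,0,0,0],
  [0.07,-0.04,0.3,0,0,0,0],
  [0,0,0.5,0,0,0,0],
  [0,0,0.5,0,0,0,0],
  [0,0,0.5,0,0,0,0],
  [0,0,0.5,0,0,0,0],
  [0,0,0.3,0,0,0,0],
  [0,0,0,0,0,0,0],
])

```text
time: 14.62
tool_pos: [0.4229, -0.3374, 0.1281]
tool_rot: [-3.14, 0.001, 0.206]
contact_force: [0.4, 1.0, -1.3]
opening: 0.0118
grip_force: 40.0
```

carry_out([
  [0,0,0.6,0,0,0,0],
  [0,0,0.7,0,0,0,0],
  [0,0,0.8,0,0,0,0],
  [0,0,0.8,0,0,0,0],
  [0,0,0.7,0,0,0,0],
  [0,0,0.4,0,0,0,0],
  [0,0,0.15,0,0,0,0],
  [0,0,0,0,0,0,0],
])

```text
time: 15.28
tool_pos: [0.4232, -0.3376, 0.0872]
tool_rot: [-3.141, 0.0, 0.206]
contact_force: [-1.2, -0.4, -0.1]
opening: 0.0118
grip_force: 40.0
```

carry_out([
  [0,0,0,0,0,0,0],
  [0,0,0,0,0,0,0],
  [0,0,0,0,0,0,0],
  [0,0,0.05,0,0,0,0],
  [0,0,0.05,0,0,0,0],
  [0,0,0,0,0,0,0],
  [0,0,0,0,0,0,0],
  [0,0,0,0,0,0,0],
])

```text
time: 15.95
tool_pos: [0.4233, -0.3377, 0.0867]
tool_rot: [-3.142, -0.0, 0.206]
contact_force: [0.2, 0.2, -1.4]
opening: 0.0118
grip_force: 40.0
```

carry_out([
  [0,0,0.05,0,0,0,0],
  [0,0,0,0,0,0,0.5],
  [0,0,0,0,0,0,0.5],
  [0,0,0,0,0,0,0.5],
  [0,0,0,0,0,0,0.5],
  [0,0,0,0,0,0,0.5],
  [0,0,-0.5,0,0,0,0.5],
  [0,0,-1,0,0,0,0.5],
])

```text
time: 16.62
tool_pos: [0.4228, -0.3372, 0.1007]
tool_rot: [-3.139, 0.001, 0.206]
contact_force: [0.6, 0.8, -0.1]
opening: 0.0457
grip_force: 0.0
```

carry_out([
  [0,0,-2,0,0,0,0.5],
  [0,0,-3,0,0,0,0.5],
  [0,0,-3.5,0,0,0,0.5],
  [0,0,-3.5,0,0,0,0.5],
  [0,0,-3,0,0,0,0.5],
  [0,0,-2,0,0,0,0.3],
  [0,0,-1,0,0,0,0],
  [0,0,0,0,0,0,0],
])

```text
time: 17.28
tool_pos: [0.4239, -0.3383, 0.2841]
tool_rot: [3.137, -0.003, 0.206]
contact_force: [0.2, -0.5, 0.1]
opening: 0.0303
grip_force: 0.0
```

Run:
```python
from h import *
c=read('wrist');d=read('scene');s=robot.observe();print(s['tool_pos'],s['tool_rot'],s['opening'])
u,v=proj(c,[.4235,-.3381,.118])[0].astype(int); x0,y0,x1,y1=u-30,v-40,u+30,v+40
vv,uu=np.mgrid[y0:y1,x0:x1];uv=np.c_[uu.ravel(),vv.ravel()];P=atdepth(c,uv)
g=cv2.cvtColor(c['image'],cv2.COLOR_BGR2GRAY)[y0:y1,x0:x1].ravel()
k=(g<45)&(P[:,2]>.1)&(P[:,2]<.14);t=uv[k]
w=onz(c,t.astype(float),.118)
print(len(t),cv2.minAreaRect((w[:,:2]*1e4).astype(np.float32)),np.median(P[k],0))
# cover from scene depth, in dispenser axes with origin at hinge line
yaw=.1005;ex=np.array([np.cos(yaw),np.sin(yaw)]);ey=np.array([-ex[1],ex[0]])
kh=np.array([.6256,-.0028]);h=kh-.046*ex;print('hinge',h)
vv,uu=np.mgrid[150:330,250:440];P=atdepth(d,np.c_[uu.ravel(),vv.ravel()])
X=(P[:,:2]-h)@ex;Y=(P[:,:2]-h)@ey;Z=P[:,2]-.02
m=(X<-.005)&(X>-.16)&(abs(Y)<.12)&(Z>.03)&(Z<.2)
print(m.sum());a=np.arctan2(-X[m],Z[m]);r=np.hypot(X[m],Z[m])
print(np.percentile(a,[5,25,50,75,95]),np.percentile(r,[5,50,95,99.5]),np.percentile(Y[m],[1,99]))
```

```text
[ 0.42299647 -0.33740409  0.28045191] [-3.14064445e+00  5.05401030e-04  2.05816631e-01] 0.022688843400119316
530 ((4243.85546875, -3381.081787109375), (367.5503845214844, 103.81880187988281), 11.54298210144043) [ 0.42613747 -0.33746779  0.11928235]
hinge [ 0.57983211 -0.00741522]
1146
[0.15506781 0.2770538  0.37701185 0.45049342 0.46861869] [0.04836934 0.109147   0.15889396 0.16171789] [-0.11588869  0.11363572]
```

The key is back: its handle top is at the same place and the same height (0.119) as at the start. The cover is at ≈0.45 rad, with the hinge at (0.580, −0.007). I'll now put the closed fingers behind the cover, 50 mm to one side of the hook.

```bash
cat > arc.py <<'E'
from h import *
yaw=.1005;ex=np.array([np.cos(yaw),np.sin(yaw)]);ey=np.array([-ex[1],ex[0]]);B=np.array([.5798,-.0074])-.05*ey
def tcp(X,Ztip): return [*(B+X*ex),Ztip+.02+.008]
E
python3 - <<'E'
from arc import *
pi=np.pi
for _ in range(3): read('wrist')
s=robot.observe();print(s['tool_pos'])
r=(pi,0,yaw)
rows([(tcp(-.03,.25),r,8),(tcp(-.03,.117),r,5)],0)
print(tcp(-.03,.117))
E
```

```text
[ 0.42281431 -0.33724954  0.27938922]
[2.325,-3.053,0.022,0,0,0.013,0],
[2.284,-3.083,0.022,0,0,0.013,0],
[2.244,-3.113,0.021,0,0,0.013,0],
[2.202,-3.142,0.021,0,0,0.013,0],
[2.161,-3.171,0.02,0,0,0.013,0],
[2.119,-3.199,0.019,0,0,0.013,0],
[2.077,-3.227,0.019,0,0,0.013,0],
[2.034,-3.254,0.018,0,0,0.013,0],

[0,0,2.66,0,0,0,0],
[0,0,2.66,0,0,0,0],
[0,0,2.66,0,0,0,0],
[0,0,2.66,0,0,0,0],
[0,0,2.66,0,0,0,0],
[np.float64(0.5549679215855902), np.float64(-0.06015763339670005), 0.14500000000000002]
```

carry_out([
  [2.32,-3.05,0,0,0,0.013,0],
  [2.28,-3.08,0,0,0,0.013,0],
  [2.24,-3.11,0,0,0,0.013,0],
  [2.2,-3.14,0,0,0,0.013,0],
  [2.16,-3.17,0,0,0,0.013,0],
  [2.12,-3.2,0,0,0,0.013,0],
  [2.08,-3.23,0,0,0,0.013,0],
  [2.03,-3.25,0,0,0,0.014,0],
])

```text
time: 18.2
tool_pos: [0.5553, -0.0588, 0.2799]
tool_rot: [-3.141, 0.002, 0.1]
contact_force: [0.6, -0.6, 0.0]
opening: 0.0005
grip_force: 0.0
```

carry_out([
  [0,0,0,0,0,0,0],
  [0,0,0,0,0,0,0],
  [0,0,0,0,0,0,0],
  [0,0,0,0,0,0,0],
  [0,0,0,0,0,0,0],
  [0,0,1.0,0,0,0,0],
  [0,0,1.0,0,0,0,0],
  [0,0,0,0,0,0,0],
])

```text
time: 18.87
tool_pos: [0.5538, -0.0611, 0.2584]
tool_rot: [-3.14, 0.004, 0.1]
contact_force: [0.3, 0.6, -1.0]
opening: 0.0004
grip_force: 0.0
```

carry_out([
  [0,0,1.2,0,0,0,0],
  [0,0,2,0,0,0,0],
  [0,0,2,0,0,0,0],
  [0,0,2,0,0,0,0],
  [0,0,2,0,0,0,0],
  [0,0,1.5,0,0,0,0],
  [0,0,0.6,0,0,0,0],
  [0,0,0,0,0,0,0],
])

```text
time: 19.53
tool_pos: [0.5542, -0.0607, 0.1465]
tool_rot: [-3.14, 0.003, 0.1]
contact_force: [0.1, 0.7, 0.5]
opening: 0.0003
grip_force: 0.0
```

Run:
```python
from arc import *
for _ in range(3): read('wrist')
s=robot.observe();print(s['tool_pos'],s['contact_force'])
w=[]
t0=.36
for i in range(24):
    t=t0+(1.46-t0)*(i+1)/24; w.append((tcp(-.13*np.sin(t)+.01,.13*np.cos(t)),(np.pi,0,yaw),1))
rows(w,0); print(w[-1])
```

```text
[ 0.55578378 -0.06095911  0.14919119] [ 0.99870102 -0.43550332  0.24849579]
[-1.206,-0.088,0.173,0.001,-0.002,0,0],
[-0.542,0,0.248,0,0,0,0],
[-0.53,0,0.272,0,0,0,0],
[-0.517,0,0.296,0,0,0,0],
[-0.503,0,0.32,0,0,0,0],
[-0.488,0,0.342,0,0,0,0],
[-0.471,0,0.364,0,0,0,0],
[-0.454,0,0.386,0,0,0,0],

[-0.436,0,0.406,0,0,0,0],
[-0.417,0,0.425,0,0,0,0],
[-0.397,0,0.444,0,0,0,0],
[-0.376,0,0.462,0,0,0,0],
[-0.355,0,0.479,0,0,0,0],
[-0.332,0,0.494,0,0,0,0],
[-0.309,0,0.509,0,0,0,0],
[-0.286,0,0.523,0,0,0,0],

[-0.262,0,0.535,0,0,0,0],
[-0.237,0,0.547,0,0,0,0],
[-0.211,0,0.557,0,0,0,0],
[-0.186,0,0.566,0,0,0,0],
[-0.16,0,0.574,0,0,0,0],
[-0.133,0,0.581,0,0,0,0],
[-0.106,0,0.586,0,0,0,0],
[-0.079,0,0.59,0,0,0,0],

([np.float64(0.46621514103244177), np.float64(-0.06910743991213515), np.float64(0.04237407137660905)], (3.141592653589793, 0, 0.1005), 1)
```

carry_out([
  [-1.2,-0.09,0.17,0,0,0,0],
  [-0.54,0,0.25,0,0,0,0],
  [-0.53,0,0.27,0,0,0,0],
  [-0.52,0,0.3,0,0,0,0],
  [-0.5,0,0.32,0,0,0,0],
  [-0.49,0,0.34,0,0,0,0],
  [-0.47,0,0.36,0,0,0,0],
  [-0.45,0,0.39,0,0,0,0],
])

```text
time: 20.35
tool_pos: [0.5079, -0.0647, 0.1238]
tool_rot: [3.142, -0.0, 0.101]
contact_force: [0.9, 0.2, 0.2]
opening: 0.0005
grip_force: 0.3
```

carry_out([
  [-0.44,0,0.41,0,0,0,0],
  [-0.42,0,0.43,0,0,0,0],
  [-0.4,0,0.44,0,0,0,0],
  [-0.38,0,0.46,0,0,0,0],
  [-0.36,0,0.48,0,0,0,0],
  [-0.33,0,0.49,0,0,0,0],
  [-0.31,0,0.51,0,0,0,0],
  [-0.29,0,0.52,0,0,0,0],
])

```text
time: 21.02
tool_pos: [0.4788, -0.0674, 0.0862]
tool_rot: [-3.141, 0.0, 0.101]
contact_force: [-0.3, -0.9, 0.1]
opening: 0.0005
grip_force: 0.1
```

carry_out([
  [-0.26,0,0.53,0,0,0,0],
  [-0.24,0,0.55,0,0,0,0],
  [-0.21,0,0.56,0,0,0,0],
  [-0.19,0,0.57,0,0,0,0],
  [-0.16,0,0.57,0,0,0,0],
  [-0.13,0,0.58,0,0,0,0],
  [-0.1,0,0.58,0,0,0,0],
  [-0.08,0,0.59,0,0,0,0],
])

```text
time: 21.68
tool_pos: [0.4655, -0.0689, 0.0409]
tool_rot: [-3.142, -0.0, 0.101]
contact_force: [0.5, 0.5, -0.6]
opening: 0.0004
grip_force: 0.0
```

Run:
```python
from arc import *
d=read('scene');d2=read('side');s=robot.observe();print(s['tool_pos'],s['contact_force'])
h=np.array([.5798,-.0074])
for k,(y0,y1,x0,x1) in [(d,(150,330,220,440)),(d2,(150,340,220,420))]:
    vv,uu=np.mgrid[y0:y1,x0:x1];P=atdepth(k,np.c_[uu.ravel(),vv.ravel()])
    X=(P[:,:2]-h)@ex;Y=(P[:,:2]-h)@ey;Z=P[:,2]-.02
    m=(X<-.05)&(X>-.155)&(abs(Y)<.105)&(Y>.03)&(Z<.15)
    for lo in (-.15,-.12,-.09,-.06): 
        q=m&(X>=lo)&(X<lo+.02); print(lo,q.sum(),np.percentile(Z[q],[10,50,90]) if q.sum() else '')
```

```text
[ 0.46483792 -0.06867987  0.04047934] [-0.40101014 -0.02805783 -0.37170409]
-0.15 73 [0.01028477 0.01255276 0.01499077]
-0.12 0 
-0.09 0 
-0.06 61 [-0.0217917   0.00303893  0.00571849]
-0.15 244 [0.00500502 0.01040932 0.12022718]
-0.12 235 [0.00361827 0.00897716 0.12024585]
-0.09 156 [0.0008498  0.00529358 0.09754894]
-0.06 42 [-0.01928389  0.00213312  0.00578336]
```

The cover lies almost level (≈1.49 rad). Lifting clear and checking.

carry_out([
  [0,0,-1,0,0,0,0],
  [0,0,-2.5,0,0,0,0],
  [0,0,-3.5,0,0,0,0],
  [0,0,-4,0,0,0,0],
  [0,0,-4,0,0,0,0],
  [0,0,-4,0,0,0,0],
  [0,0,-3,0,0,0,0],
  [0,0,-1,0,0,0,0],
])

```text
time: 22.45
tool_pos: [0.4673, -0.0693, 0.2769]
tool_rot: [3.138, -0.009, 0.101]
contact_force: [0.8, -1.7, 1.3]
opening: 0.0006
grip_force: 0.0
```

carry_out([
  [0,0,0,0,0,0,0],
  [0,0,0,0,0,0,0],
  [0,0,0,0,0,0,0],
  [0,0,0,0,0,0,0],
  [0,0,0,0,0,0,0],
  [0,0,0,0,0,0,0],
  [0,0,0,0,0,0,0],
  [0,0,0,0,0,0,0],
])

```text
time: 23.12
tool_pos: [0.4655, -0.0688, 0.2711]
tool_rot: [-3.141, 0.001, 0.101]
contact_force: [-0.4, 0.1, 0.4]
opening: 0.0005
grip_force: 0.0
```

Run:
```python
from arc import *
d=read('scene');d2=read('side');s=robot.observe();print(s['time'],s['tool_pos'],s['contact_force'])
h=np.array([.5798,-.0074])
for k,(y0,y1,x0,x1) in [(d,(150,330,220,440)),(d2,(150,340,220,420))]:
    vv,uu=np.mgrid[y0:y1,x0:x1];P=atdepth(k,np.c_[uu.ravel(),vv.ravel()])
    X=(P[:,:2]-h)@ex;Y=(P[:,:2]-h)@ey;Z=P[:,2]-.02
    m=(X<-.03)&(X>-.155)&(abs(Y)<.105)&(abs(Y)>.02)&(abs(Z)<.03)
    A=np.polyfit(X[m],Z[m],1);print(m.sum(),A,'theta',np.pi/2+np.arctan(A[0]))
cv2.imwrite('pics/end.png',d['image'])
```

```text
23.2167 [ 0.46551926 -0.06886746  0.27135088] [-0.05938113  0.72367975  0.9946826 ]
2561 [-0.10344927 -0.01083718] theta 1.467713736212517
1828 [-0.09602177 -0.00887965] theta 1.475068051427485
```

View pics/end.png

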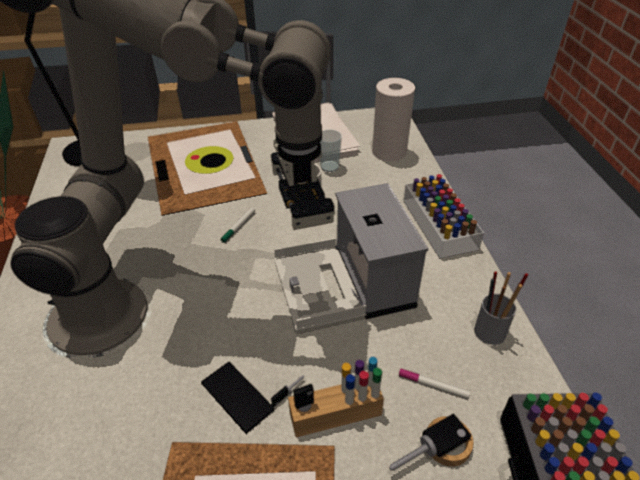

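The picture shows the cover lying open at (320,285), the key upright in the block at (303,397), and the bystanders in place, including the tape at (447,440). The big look-alike key now lies across the tape. It was already down in the first wrist view, before I touched anything. I'll wait a moment for the cover to sink, then check it and hand in.

carry_out([
  [0,0,0,0,0,0,0],
  [0,0,0,0,0,0,0],
  [0,0,0,0,0,0,0],
  [0,0,0,0,0,0,0],
  [0,0,0,0,0,0,0],
  [0,0,0,0,0,0,0],
  [0,0,0,0,0,0,0],
  [0,0,0,0,0,0,0],
])

```text
time: 23.88
tool_pos: [0.4655, -0.0689, 0.2715]
tool_rot: [-3.142, -0.0, 0.101]
contact_force: [0.1, 0.9, -0.2]
opening: 0.0003
grip_force: 0.0
```

carry_out([
  [0,0,0,0,0,0,0],
  [0,0,0,0,0,0,0],
  [0,0,0,0,0,0,0],
  [0,0,0,0,0,0,0],
  [0,0,0,0,0,0,0],
  [0,0,0,0,0,0,0],
  [0,0,0,0,0,0,0],
  [0,0,0,0,0,0,0],
])

```text
time: 24.55
tool_pos: [0.4655, -0.0689, 0.2715]
tool_rot: [-3.141, -0.0, 0.101]
contact_force: [0.1, -0.1, 0.4]
opening: 0.0003
grip_force: 0.0
```

Run:
```python
from arc import *
d=read('scene');d2=read('side');h=np.array([.5798,-.0074])
for k,(y0,y1,x0,x1) in [(d,(150,330,220,440)),(d2,(150,340,220,420))]:
    vv,uu=np.mgrid[y0:y1,x0:x1];P=atdepth(k,np.c_[uu.ravel(),vv.ravel()])
    X=(P[:,:2]-h)@ex;Y=(P[:,:2]-h)@ey;Z=P[:,2]-.02
    m=(X<-.03)&(X>-.155)&(abs(Y)<.105)&(abs(Y)>.02)&(abs(Z)<.03)
    for lo in (-.15,-.1,-.06): 
        q=m&(X>=lo)&(X<lo+.02); print(lo,q.sum(),np.percentile(Z[q],[10,50,90]) if q.sum() else '')
    q=m&(X<-.12);print('theta~',np.median(np.arctan2(-X[q],Z[q])))
# key handle
for k,(x0,y0,x1,y1) in [(d,(290,380,316,412)),(d2,(370,160,392,190))]:
    g=cv2.cvtColor(k['image'],cv2.COLOR_BGR2GRAY)[y0:y1,x0:x1]
    N,l,st,ce=cv2.connectedComponentsWithStats((g<55).astype(np.uint8)); i=1+st[1:,4].argmax()
    print(st[i],onz(k,ce[i]+[x0,y0],.092))
```

```text
-0.15 399 [-0.00036892  0.00237116  0.0050359 ]
-0.1 418 [-0.00139894  0.00136027  0.00348069]
-0.06 363 [-0.02201134 -0.00195628  0.00234156]
theta~ 1.5543629410384796
-0.15 293 [0.00020789 0.00350929 0.00643564]
-0.1 302 [-0.00084867  0.00254607  0.00511305]
-0.06 254 [-0.02092056 -0.00059717  0.00351543]
theta~ 1.5440750200174351
[  4   5  20  25 379] [[ 0.42225617 -0.33931691  0.092     ]]
[  6   8  12  15 133] [[ 0.42203287 -0.33827151  0.092     ]]
```

The cover is at its stop (≈1.55 rad), and both cameras place the key's handle where it started. Handing in.

```bash
python3 -c "
from cell import robot
print(robot.hand_in())"
```

```text
the job is handed in; nothing more can be done
None
```

The job is handed in, with no verdict returned: the pin released the latch, the cover is fully open (≈1.55 rad), the key is back upright in its hole, and the bystanders looked unmoved in the last picture.

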